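# Open the stall's locked cash box

## Robot

A 6-joint arm with a two-finger parallel gripper is mounted at the origin on the work surface. World frame = base frame: x ahead of the robot, y to its left, z up, the work surface at z = 0. Lengths are in m, angles in rad, forces in N, time in s.
With the tool pointing down it reaches from about 0.3 to 0.95 m from the base axis. Payload 3.1 kg.
Tool frame: the origin (TCP) lies midway between the tips of the shut fingers; the grasp point (between the pads) lies 19 mm behind it; z points along the fingers, y is the line along which they close (so a half turn about z gives the same grasp; the last joint's range is limited). The gripper opens to 85 mm and grips with 20 to 120 N. Pads are 22 mm wide; open, the fingers measure 114 mm over their backs; the gripper's body (76 mm by 85 mm) begins 54 mm behind the grasp point. The pads swing forward as they close: fully open they stand 13 mm farther back than shut.
Start: joints at [-0.07, 0.308, 1.634, -0, 1.2, -0.07], TCP at [0.625, -0, 0.231] pointing down, gripper open.
Joint ranges: [-3.06, 3.06], [-0.79, 1.96], [0.05, 2.63], [-1.19, 4.34], [0.05, 2.64], [-2.94, 2.94]. Speed limits (rad/s): [2.79, 2.79, 3.14, 3.14, 3.14, 3.14].

## Interface

Orientations are given as a unit quaternion [w, x, y, z].
In Python, from cell import r, optics gives the robot as it stands.
- The arm moves only by the shell command python3 -m creep 'ROWS' [OPENING] [FORCE]. ROWS is JSON, a list of rows, each a list of 4 numbers: the shift along the tool's x, y, z in m, then the turn about the tool's z in rad. A call has 1 to 20 rows; each row is the pose to reach, as a shift and turn from the pose commanded when the call began, along the tool's axes at that moment; what a row does not reach only later rows make up. A row lasts 1/8 s, in which the tool goes at most 62.5 mm and 10.7 degrees, less where a joint would pass 70% of its speed; a pose out of reach is approached as far as the arm can. A call with a gripper value outside its range is refused whole. OPENING is the gripper's target within -1 to 1 (shut at 1, half-way at 0, fully open at -1), set as the call begins (- or left out, the last holds). The fingers move at their own pace and stop on an object; FORCE is the grip in N (left out, the last holds). Time passes only in rows, so rows that repeat a pose let the fingers close. It gives the time, the measured TCP pose, the force, the opening and the grip force at its end, in the units of the state.
- r.get_obs(): the state, without advancing time (a new reading comes with each control period).
- optics.camera(name): name is "scene" or "side" or "wrist"; returns the picture (480x640x3 uint8, red, green, blue); there is no depth.
- optics.camera_info(name): a dict with "mtx" (3x3 intrinsics, pixels), "T" (4x4, takes a point from camera to world coordinates). Camera axes: x right, y up, looking along -z (the intrinsics and any distortion apply to the point x, -y, -z); pixel columns grow to the right and rows downward; lengths in m; the calibration is good to about 2 mm. A picture is of the moment at which its call begins: read the wrist's pose just before it. camera_info takes no time and is no camera call; for the wrist camera it gives the pose at the moment of the call.
- r.close_job(): hands the job in; it is judged then, once.
The state is a dict: "time_s": time; "joint_positions": joint angles; "qvel": joint speeds; "tau": joint torques, N m; "tool_pos": TCP position; "tcp_rot": TCP orientation; "contact_force": force on the tool from outside, world axes, zero at the start; "ft_torque": the same for the moment, N m; "opening": opening from 0.0 (shut) to 1.0 (fully open); "grasp_force": force on a finger pad.
Only numpy, scipy, OpenCV 4.12 (cv2) and the standard library are available. Lean on these libraries where they do the work, as an engineer would, in place of code of your own. Each camera call takes 0.05 s, during which the arm holds its last target. There are 200 camera calls.

## Task

Open the grey cash box so that the stall can give change: slide its lock tab fully aside, off the push button it covers, then press that button right down so that the lid springs open. Leave the tab aside and the lid standing open, and do not shift the goods standing around.

Things in the scene. Friction and masses are not known exactly. Their poses are not given: they have to be found in the camera images.
- cash_box: Grey steel cash box fixed to the table, 230 (x) by 220 mm (y). Origin: centre of underside; x to its rear (hinge side), y to its left seen from the robot, z up. Front part (x -115 to -35 mm): a ledge 60 mm high with the lock. Rear part (x -35 to 115): coin box, 95 mm high with lid; bar handle on the lid to 104 mm. Rails 5 mm high on the ledge along y, 22 mm each side of the button.
- tab_lug (a point): Centre of the black grip lug on the lock tab: 24 (box x) by 12 (box y) by 28 mm high, from 85 to 113 mm above the table. It stands on a steel cover plate, 50 (x) by 36 mm (y), top 85 mm above the table, that hides the button when locked. At joint 0 the lug centre is at (-78, 0, 99) mm in the box frame.
- lock_tab (a joint): Slide of the lock tab in m, along the box's +y (to its left): 0 = covering the button (locked), 0.050 = stop, fully aside. Starts at 0 to 0.005. About 1.5 N of friction; it stays where it is left.
- button_top (a point): Centre of the top of the round steel push button, diameter 26 mm, at (-78, 0, 76) mm in the box frame when up, under the tab's cover plate when locked. It is pressed straight down.
- push_button (a joint): Travel of the button in m: 0 = up, 0.007 = right down; spring of 1.5 N at first to 5 N right down; it comes up again when let go. Pressed past about 4 mm it frees the lid's catch.
- lid (a joint): Angle of the lid in rad: 0 = shut, 1.0 = standing open at its stop. Hinged on the box's rear edge (x +115 mm, 87 mm up); a spring opens it in about a second once the button frees it, and it stays open.
- candlestick: Bystander, loose: brass candlestick, 60 mm wide, 75 mm high. Origin: centre of underside.
- jar: Bystander, loose: amber glass jar with a steel cap, 52 mm wide, 65 mm high. Origin: centre of underside.

How it is judged:
On the way, in this order (a step that is already met when the one before it is completed fails the run):
1. the lock tab is slid fully aside (value of joint lock_tab above 0.042 m), for 0.2 s.
2. the button is pressed down with the tab aside (value of joint push_button above 0.003 m and value of joint lock_tab above 0.042 m), for 0.02 s.
At the end, for the whole second after the job is handed in: The lid stands open (more than 0.8 rad) and at rest, the lock tab is still aside (more than 42 of its 50 mm) and the button is up again (less than 2 mm down) (value of joint lid above 0.8 rad and velocity of joint lid below 0.1 rad/s and value of joint lock_tab above 0.042 m and value of joint push_button below 0.002 m); the robot touches nothing.
It fails at once if a bystander is shifted by more than 30 mm (distance of any of candlestick, jar from where it was at the start of the episode above 0.03 m).
It fails at once if a bystander is tipped over (angle between any of candlestick, jar's own z axis and vertical above 0.5 rad).
It also fails if it takes over 48 s, if anything falls off the work surface, if the arm or the gripper's body presses on something with over 40 N, if the wrist force passes 120 N, or if a joint passes its speed limit or range.

## Working session

There is one attempt and no reset: what is moved stays moved. The work goes in short steps, Python scripts to look and compute and a shell command to move; the robot and the scene stay as the last step left them, time stands still between calls to the robot, and variables do not carry over. Pictures are saved under pics/ and viewed, at most 10 in all, crops included, and the job is handed in when it is done.

```bash
mkdir -p pics
python3 - <<'E'
from cell import r, optics
import cv2
o=r.get_obs();print(o["time_s"],o["tool_pos"],o["tcp_rot"],o["opening"])
for n in["scene","side"]:
    i=optics.camera(n);cv2.imwrite(f"pics/{n}0.png",i[:,:,::-1]);c=optics.camera_info(n);print(n,c)
E
```

```text
0.0 [ 6.24181894e-01 -9.88341491e-07  2.30083688e-01] [-0.00085383  0.70710878  0.70710388 -0.00074051] 1.0012278241167725
scene {'mtx': array([[504.16568928,   0.        , 316.18166808],
       [  0.        , 504.16568928, 234.55541562],
       [  0.        ,   0.        ,   1.        ]]), 'T': array([[-0.8479251 , -0.42169607,  0.32124048,  0.8401369 ],
       [ 0.52998176, -0.66069688,  0.53160038,  0.45304627],
       [-0.01193121,  0.62100891,  0.78371269,  0.72161025],
       [ 0.        ,  0.        ,  0.        ,  1.        ]])}
side {'mtx': array([[460.48242271,   0.        , 320.45777025],
       [  0.        , 460.48242271, 232.76926334],
       [  0.        ,   0.        ,   1.        ]]), 'T': array([[ 0.8047146 ,  0.38505292, -0.45185027,  0.25115555],
       [-0.59325687,  0.54969669, -0.5881155 , -0.43839387],
       [ 0.02192501,  0.7413284 ,  0.67078424,  0.59589704],
       [ 0.        ,  0.        ,  0.        ,  1.        ]])}
```

View pics/scene0.png

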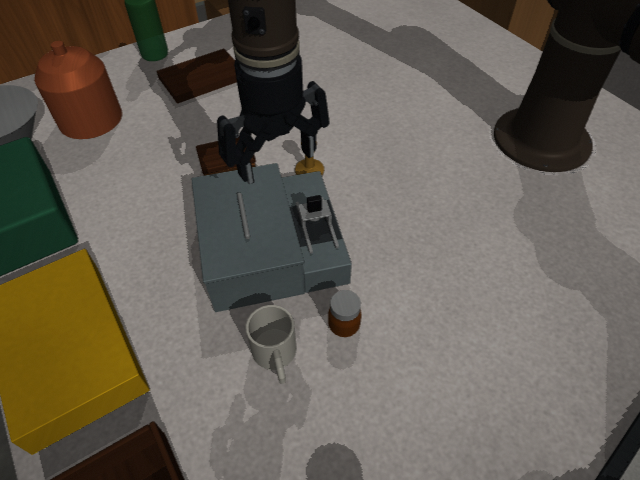

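View pics/side0.png

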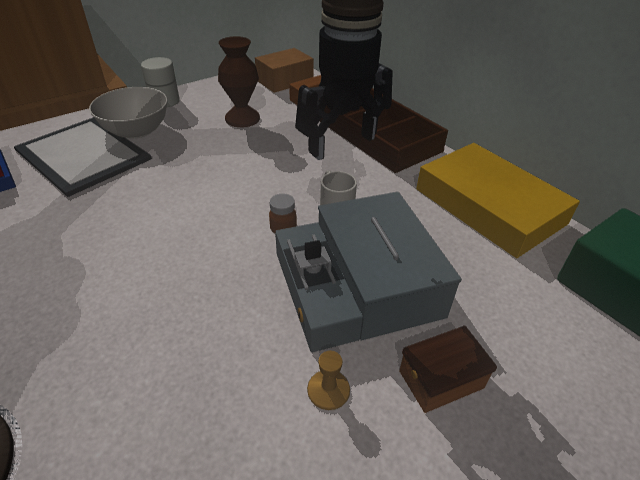

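The lug is black, at about (314,203) in scene and (313,250) in side. The jar is at (345,313) and the candlestick at (310,165) in scene. I'll cast rays to the lug and the box edges.

```bash
cat > h.py <<'E'
import numpy as np, cv2
def ray(c,u,v):
    d=np.linalg.inv(c["mtx"])@[u,v,1]; return c["T"][:3,3], c["T"][:3,:3]@(d*[1,-1,-1])
def plane(c,u,v,z):
    o,d=ray(c,u,v); return o+d*(z-o[2])/d[2]
def tri(a,b):
    A=0;B=0;R=[]
    for o,d in(a,b):
        d=d/np.linalg.norm(d);P=np.eye(3)-np.outer(d,d);A=A+P;B=B+P@o;R.append((P,o))
    x=np.linalg.solve(A,B);return x,[np.linalg.norm(P@(x-o)) for P,o in R]
E
python3 - <<'E'
from h import *
from cell import optics
np.set_printoptions(precision=4,suppress=True)
C={n:optics.camera_info(n) for n in("scene","side")}
L={}
for n,(x0,y0,x1,y1) in {"scene":(298,190,332,222),"side":(300,236,326,264)}.items():
    g=cv2.imread(f"pics/{n}0.png").max(2)[y0:y1,x0:x1]
    k,lab,st,ce=cv2.connectedComponentsWithStats((g<32).astype(np.uint8))
    print(n,[(s.tolist(),(c+[x0,y0]).round(1)) for s,c in zip(st[1:],ce[1:]) if s[4]>20])
    i=1+st[1:,4].argmax();L[n]=ce[i]+[x0,y0]
print(tri(*[ray(C[n],*L[n]) for n in C]), [plane(C[n],*L[n],.099) for n in C])
P=lambda n,u,v,z:print(n,u,v,plane(C[n],u,v,z))
for a in[("scene",321,175,.06),("scene",350,268,.06),("side",277,234,.06),("side",310,329,.06),("scene",278,166,.095),("scene",303,262,.095),("scene",192,179,.095),("scene",204,279,.095),("side",320,207,.095),("side",398,194,.095),("side",459,280,.095),("side",363,304,.095),("scene",345,325,0),("side",329,392,0)]:P(*a)
E
```

```text
scene [([9, 5, 15, 18, 211], array([313.7, 203.5])), ([20, 27, 10, 5, 32], array([323.1, 219.7]))]
side [([5, 5, 16, 19, 253], array([312.5, 249.8]))]
(array([ 0.5531, -0.0272,  0.0987]), [np.float64(0.00045009116802049423), np.float64(0.0004500911680204494)]) [array([ 0.5536, -0.0272,  0.099 ]), array([ 0.5526, -0.0272,  0.099 ])]
scene 321 175 [ 0.4871 -0.11    0.06  ]
scene 350 268 [0.5596 0.0907 0.06  ]
side 277 234 [0.5489 0.0719 0.06  ]
side 310 329 [ 0.4802 -0.1227  0.06  ]
scene 278 166 [ 0.5581 -0.1406  0.095 ]
scene 303 262 [0.6284 0.0624 0.095 ]
scene 192 179 [ 0.7004 -0.1934  0.095 ]
scene 204 279 [0.7686 0.0098 0.095 ]
side 320 207 [0.6273 0.0547 0.095 ]
side 398 194 [0.7646 0.0044 0.095 ]
side 459 280 [ 0.694  -0.1994  0.095 ]
side 363 304 [ 0.5495 -0.1518  0.095 ]
scene 345 325 [0.6033 0.1447 0.    ]
side 329 392 [ 0.4657 -0.1895  0.    ]
```

Triangulated lug: (0.553, −0.027, 0.0987), which agrees with the 99 mm given. Box yaw is about −20°. I'll shut the fingers, turn so that tool y lies along box y, and go above the right-hand side of the lug.

```bash
python3 -m creep '[[-0.03,-0.04,0.02,-0.18],[-0.065,-0.085,0.04,-0.36],[-0.065,-0.085,0.06,-0.54],[-0.065,-0.085,0.06,-0.72],[-0.065,-0.085,0.06,-0.9],[-0.065,-0.085,0.06,-1.08],[-0.065,-0.085,0.06,-1.22],[-0.065,-0.085,0.06,-1.22],[-0.065,-0.085,0.06,-1.22]]' 1
python3 - <<'E'
from h import *
from cell import r,optics
c=optics.camera_info("wrist");i=optics.camera("wrist");cv2.imwrite("pics/w1.png",i[:,:,::-1])
s=optics.camera("side");cv2.imwrite("pics/s1.png",s[120:360,200:520,::-1].repeat(2,0).repeat(2,1))
R=np.array([[.94,-.342,0],[.342*-1*-1,.94,0],[0,0,1]])
ex=np.array([.94,-.342]);ey=np.array([.342,.94])
o=r.get_obs();d=o["tool_pos"][:2]-[.5531,-.0272];print("tcp rel lug in box x,y",d@ex,d@ey,c)
E
```

```text
time_s: 1.23
tool_pos: [0.5398, -0.065, 0.171]
tcp_rot: [-0.0, 0.175, 0.984, -0.0]
contact_force: [0.6, -0.5, 0.4]
opening: -0.0
grasp_force: 0.0
tcp rel lug in box x,y 0.0005393061121315506 -0.04005958513237686 {'mtx': array([[351.07032729,   0.        , 317.13463544],
       [  0.        , 351.07032729, 235.74094577],
       [  0.        ,   0.        ,   1.        ]]), 'T': array([[ 3.45129950e-01, -9.05473210e-01, -2.46989036e-01,
         4.77083144e-01],
       [ 9.38554551e-01,  3.32735027e-01,  9.16665480e-02,
        -4.24718460e-02],
       [-8.19700059e-04, -2.63449555e-01,  9.64672825e-01,
         3.13618380e-01],
       [ 0.00000000e+00,  0.00000000e+00,  0.00000000e+00,
         1.00000000e+00]])}
```

View pics/w1.png

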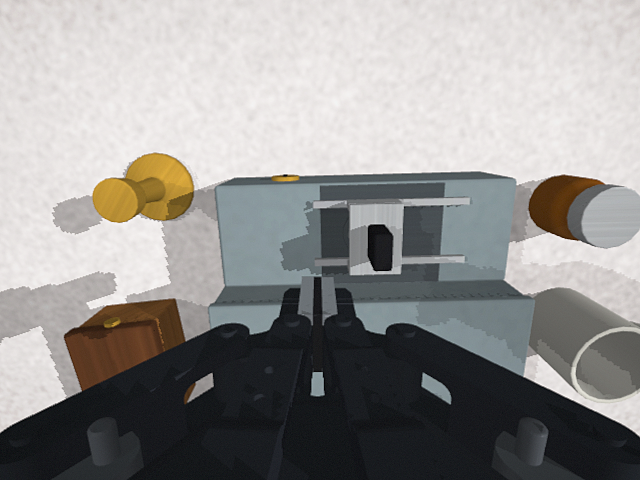

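View pics/s1.png

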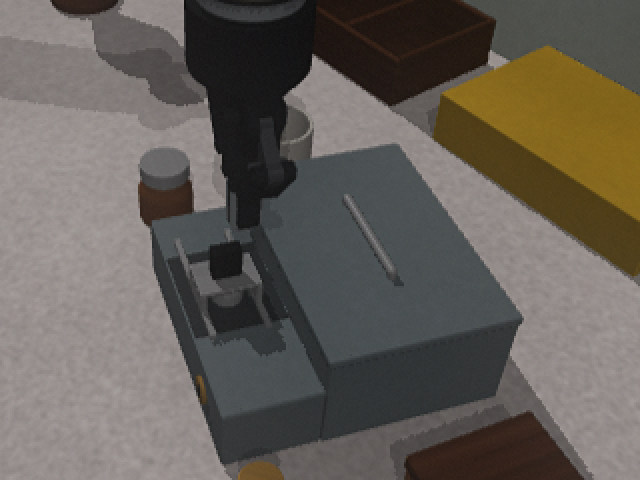

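The wrist view shows the plate and lug at (380,245), square to the tool, with the shut fingertips at (318,285). The fingers are clear on the lug's right. I'll lower and push along tool +y.

```bash
python3 -m creep '[[0,0,0.04,0],[0,0,0.078,0],[0,0,0.078,0],[0,0.01,0.078,0],[0,0.02,0.078,0],[0,0.028,0.078,0],[0,0.036,0.078,0],[0,0.044,0.078,0],[0,0.052,0.078,0],[0,0.06,0.078,0],[0,0.066,0.078,0],[0,0.066,0.078,0]]'
python3 - <<'E'
from h import *
from cell import r,optics
i=optics.camera("wrist");cv2.imwrite("pics/w2.png",i[:,:,::-1])
o=r.get_obs();d=o["tool_pos"][:2]-[.5531,-.0272];print(d@[.94,-.342],d@[.342,.94],o["contact_force"])
E
```

```text
time_s: 2.82
tool_pos: [0.5624, -0.0032, 0.0932]
tcp_rot: [-0.0, 0.174, 0.985, -0.001]
contact_force: [-1.1, -3.5, 1.9]
opening: -0.001
grasp_force: 1.8
0.0004611119225606917 0.02571801651620729 [-1.02612453 -3.74029072  2.65950558]
```

View pics/w2.png

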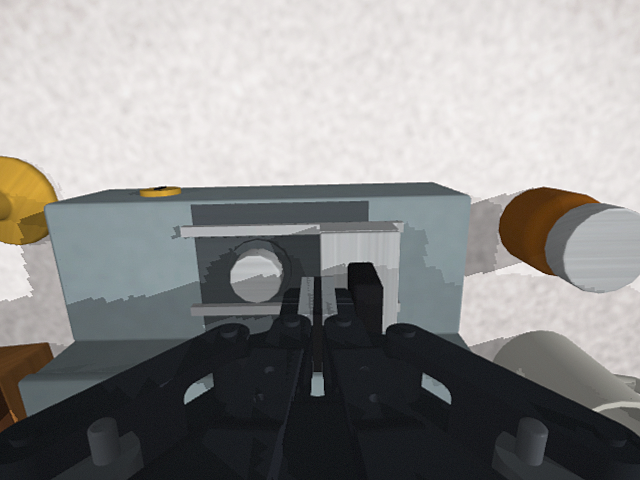

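The tab is nearly fully aside, with the plate's right edge at column 400 by the rail ends and the button bare at (257,275). I'll push on to the stop, then back off and locate the button.

```bash
python3 -m creep '[[0,0.003,0,0],[0,0.006,0,0],[0,0.008,0,0],[0,0.008,0,0]]'
python3 - <<'E'
from h import *
from cell import r,optics
c=optics.camera_info("wrist");i=optics.camera("wrist");cv2.imwrite("pics/w3.png",i[:,:,::-1])
o=r.get_obs();d=o["tool_pos"][:2]-[.5531,-.0272];print(d@[.94,-.342],d@[.342,.94],o["contact_force"])
g=i.min(2)[230:310,190:300];k,l,s,ce=cv2.connectedComponentsWithStats((g>130).astype(np.uint8))
for j in range(1,k):
    if s[j,4]>150:
        u,v=ce[j]+[190,230];p=plane(c,u,v,.076);e=p[:2]-[.5531,-.0272];print(s[j],u,v,p,e@[.94,-.342],e@[.342,.94])
E
```

```text
time_s: 3.38
tool_pos: [0.5626, -0.0023, 0.0933]
tcp_rot: [-0.002, 0.173, 0.985, -0.006]
contact_force: [-8.1, -21.6, 7.5]
opening: 0.002
grasp_force: 11.6
0.0004785821135044159 0.0267158555050914 [ -7.85244284 -22.09111574   7.35293312]
[  0   0 110  56 866] 224.60161662817552 242.63856812933025 [ 0.52915386 -0.03799385  0.076     ] -0.018817878287681715 -0.018335798710228047
[  39   22   52   50 1294] 253.66306027820713 270.9258114374034 [ 0.54707869 -0.03041907  0.076     ] -0.004559112067091696 -0.005085212455057151
```

The stop is reached at 22 N, with the tab fully aside. The button lies 3–5 mm right of where the lug started. I'll back off and press.

```bash
python3 -m creep '[[0,-0.015,-0.003,0],[0.004,-0.038,-0.003,0],[0.004,-0.038,0.005,0],[0.004,-0.038,0.012,0],[0.004,-0.038,0.017,0],[0.004,-0.038,0.02,0],[0.004,-0.038,0.023,0],[0.004,-0.038,0.023,0],[0.004,-0.038,0.023,0]]'
python3 - <<'E'
from h import *
from cell import r,optics
s=optics.camera("side");cv2.imwrite("pics/s4.png",s[120:360,200:520,::-1].repeat(2,0).repeat(2,1))
print(r.get_obs()["contact_force"])
E
```

```text
time_s: 4.55
tool_pos: [0.5487, -0.0294, 0.0706]
tcp_rot: [0.0, 0.175, 0.985, 0.0]
contact_force: [-1.3, 2.8, 2.9]
opening: 0.001
grasp_force: 2.0
[-1.46494429  2.64287737  4.5459319 ]
```

View pics/s4.png

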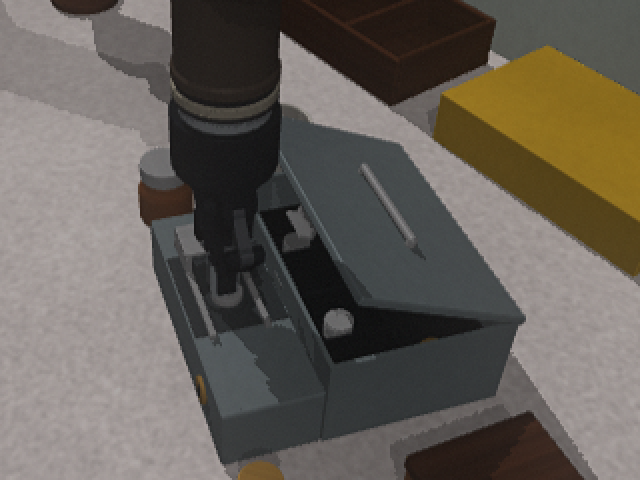

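The button is down and the lid is opening, its front edge at about (360,305) in the crop. I'll retreat upward and toward the robot.

```bash
python3 -m creep '[[0,0,-0.01,0],[0.005,0,-0.03,0],[0.03,0,-0.06,0],[0.06,0,-0.09,0],[0.1,0,-0.12,0],[0.12,0,-0.13,0],[0.12,0,-0.13,0],[0.12,0,-0.13,0],[0.12,0,-0.13,0],[0.12,0,-0.13,0],[0.12,0,-0.13,0],[0.12,0,-0.13,0],[0.12,0,-0.13,0],[0.12,0,-0.13,0],[0.12,0,-0.13,0],[0.12,0,-0.13,0]]'
python3 - <<'E'
from h import *
from cell import r,optics
s=optics.camera("side");cv2.imwrite("pics/s5.png",s[:,:,::-1])
print(r.get_obs()["contact_force"])
E
```

```text
time_s: 6.6
tool_pos: [0.4359, 0.0114, 0.2003]
tcp_rot: [0.0, 0.175, 0.985, 0.0]
contact_force: [0.2, 0.1, -0.5]
opening: -0.004
grasp_force: 0.0
[-0.2028091   0.38700102  0.07081803]
```

View pics/s5.png

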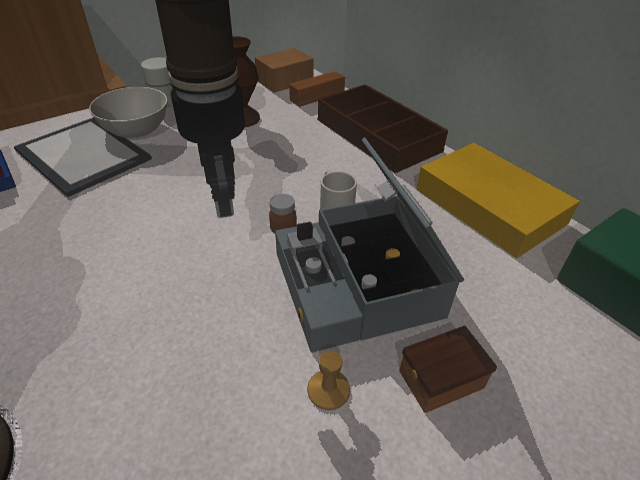

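The lid stands open, with its top edge at (365,142). The tab is aside at (304,232), the button is up at (313,264), and the jar and candlestick haven't moved.

```bash
python3 -c "
from cell import r
print(r.close_job())"
```

```text
the job is handed in; nothing more can be done
None
```

The cash box is open: the tab is fully aside, the button is up again, the lid is standing open, and the goods are where they were; I handed the job in after about 7 s, and the system gave no verdict.

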